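# Make up two viewing kits at the jewellery counter

## Task

Make up two kits from the stock on the counter. In the long tray, stand the tall gem post in the round recess and the block with one ring in the square recess; in the round tray, stand the large eyepiece in the round recess and the block with two rings in the oblong recess. Each thing must stand upright and flat on the floor of its recess, inside the rim; leave the low gem post and the small eyepiece where they stand.

Things in the scene. Friction and masses are not known exactly. Their poses are not given: they have to be found in the camera images.
- long_tray: Fixed walnut tray on one side of the counter, an oblong plate 190 (x) by 86 (y) mm, 6 mm thick, with two rimmed recesses: a round one, inner diameter 62 mm, centred at x = -50 mm, y = 0, and a square one, 62 by 62 mm inside, centred at x = +50 mm, y = 0. The recess floors (grey cloth) are the plate's top, 6 mm above the counter; the rims are 5 mm wide and 4 mm high (top at 10 mm). May be turned any way. Origin: centre of its underside; z up.
- round_tray: Fixed walnut tray on the other side of the counter, a disc of 200 mm diameter, 6 mm thick, with two rimmed recesses: a round one, inner diameter 62 mm, centred at x = -50 mm, y = 0, and an oblong one, 60 (x) by 80 (y) mm inside, centred at x = +50 mm, y = 0. The recess floors (grey cloth) are the plate's top, 6 mm above the counter; the rims are 5 mm wide and 4 mm high (top at 10 mm). May be turned any way. Origin: centre of its underside; z up.
- tall_post: Tall black gem post, turned metal, 62 mm high: round foot 46 mm in diameter and 8 mm thick, then a slim neck 24 mm in diameter from 8 to 54 mm (grip here), then a black 14 mm tip with a clear stone; bare-metal shoulder round the tip. About 0.12 kg. Origin: centre of its underside; z up.
- low_post: Low black gem post, only 34 mm high: round foot 46 mm in diameter and 8 mm thick, a thick neck 36 mm in diameter from 8 to 26 mm, then a black 14 mm tip with a clear stone; bare-metal shoulder round the tip. Not wanted: stays where it is. Origin: centre of its underside; z up.
- large_eyepiece: Large black knurled eyepiece standing on end, 52 mm high: base ring 46 mm in diameter and 10 mm high, then a barrel 40 mm in diameter (its fine knurling is for the eye only) up to a glass lens on top. About 0.15 kg. Origin: centre of its underside; z up.
- small_eyepiece: Small black knurled eyepiece standing on end, 38 mm high: base ring 30 mm in diameter and 10 mm high, barrel 25 mm in diameter, glass lens on top. Not wanted: stays where it is. Origin: centre of its underside; z up.
- single_block: Taupe display block, 44 by 44 mm and 40 mm high, with one gold ring standing in its top (up to 62 mm high in all, ring in the block's y-z plane). About 0.09 kg. Origin: centre of its underside; z up.
- double_block: Taupe display block, 64 (x) by 44 (y) mm and 40 mm high, with two gold rings standing in its top at x = -16 and +16 mm (up to 62 mm high in all). About 0.12 kg. To fit the oblong recess its long side (x) must lie along the tray's y, either way round. Origin: centre of its underside; z up.

How it is judged:
By the outcome, as a careful person would: the job done as asked, in the order asked, and still so for the second after the job is handed in, with the robot touching nothing.
It also fails if it takes over 107 s, if anything falls off the work surface, if the arm or the gripper's body presses on something with over 40 N, if the wrist force passes 120 N, or if a joint passes its speed limit or range.

## Robot

A 6-joint arm with a two-finger parallel gripper is mounted at the origin on the work surface. World frame = base frame: x ahead of the robot, y to its left, z up, the work surface at z = 0. Lengths are in m, angles in rad, forces in N, time in s.
With the tool pointing down it reaches from about 0.35 to 0.975 m from the base axis. Payload 4.9 kg.
Tool frame: the origin (TCP) lies on the front face of the gripper's body, between the roots of the fingers; the fingertips stand ctrl.tip_extent ahead of it and the grasp point (between the pads) lies 54 mm ahead of it (ctrl.tip_extent is the distance from the TCP to the fingertips, in m); z points along the fingers, y is the line along which they close (so a half turn about z gives the same grasp; the last joint's range is limited). The gripper opens to 85 mm and grips with 20 to 120 N. Pads are 22 mm wide; open, the fingers measure 114 mm over their backs; the gripper's body (76 mm by 85 mm) begins 54 mm behind the grasp point. The pads swing forward as they close: fully open they stand 13 mm farther back than shut.
Start: joints at [1.159, 0.053, 1.613, -0, 1.476, -0.119], TCP at [0.18, 0.598, 0.304] pointing down, gripper open.
Joint ranges: [-3.01, 3.01], [-1.01, 2.22], [0.06, 2.58], [-1.02, 4.17], [0.09, 2.62], [-3.14, 3.14]. Speed limits (rad/s): [2.57, 2.57, 3.14, 3.14, 3.14, 3.14].

## Interface

Orientations are given as a rotation vector (axis times angle).
In Python, from station import ctrl gives the robot as it stands.
- The arm moves only by the tool apply_moves, never from a script. Its argument "rows" is one flat list of numbers, 6 for each row, row after row: the shift along the tool's x, y, z normalised to -1 to 1, where 1 is 0.6 m, then the turn, a rotation vector about the tool's x, y, z normalised to -1 to 1, where 1 is 90 degrees. A call has 1 to 20 rows; each row is the pose to reach, as a shift and turn from the pose commanded when the call began, along the tool's axes at that moment; what a row does not reach only later rows make up. A row lasts 1/10 s, in which the tool goes at most 50 mm and 8.59 degrees, less where a joint would pass 70% of its speed; a pose out of reach is approached as far as the arm can. A call with a number of a shift or a turn outside -1 to 1 is refused whole. A call with a gripper value outside its range is refused whole. "grip" is the opening, from 0 (shut) to 1 (fully open), set as the call begins (left out, the last holds). The fingers move at their own pace and stop on an object; "grip_force" is the grip in N (left out, the last holds). Time passes only in rows, so rows that repeat a pose let the fingers close. It gives the time, the measured TCP pose, the force, the opening and the grip force at its end, in the units of the state.
- ctrl.get_obs(): the state, without advancing time (a new reading comes with each control period).
- ctrl.get_image(name): name is "side" or "top"; returns (picture, depth): 420x560x3 uint8, blue, green, red; 420x560 float32, m along the optical axis (not along the pixel's ray), 0 where there is no reading.
- ctrl.camera_model(name): a dict with "mtx" (3x3 intrinsics, pixels), "R" (3x3) and "t" (3): a world point X has camera coordinates R X + t. Camera axes: x right, y down, z forward; pixel columns grow to the right and rows downward; lengths in m; the calibration is good to about 2 mm. A picture is of the moment at which its call begins. camera_model takes no time and is no camera call.
- ctrl.finish_job(): hands the job in; it is judged then, once.
The state is a dict: "t": time; "q": joint angles; "dq": joint speeds; "effort": joint torques, N m; "tool_pos": TCP position; "tool_rot": TCP orientation; "contact_force": force on the tool from outside, world axes, zero at the start; "wrist_torque": the same for the moment, N m; "opening": finger opening in m; "grip_force": force on a finger pad.
Only numpy, scipy, OpenCV 4.12 (cv2) and the standard library are available. Lean on these libraries where they do the work, as an engineer would, in place of code of your own. Each camera call takes 0.05 s, during which the arm holds its last target. There are 200 camera calls.

## Working session

There is one attempt and no reset: what is moved stays moved. The work goes in short steps, Python scripts to look and compute and a tool call to move; the robot and the scene stay as the last step left them, time stands still between calls to the robot, and variables do not carry over. Pictures are saved under pics/ and viewed, at most 14 in all, crops included, and the job is handed in when it is done.

Besides the shell and the picture viewer there is one more tool, called after "Request:" in YAML: its name, and indented under it one key for each argument. apply_moves: Moves the arm, as the interface text tells. Its arguments: {"type":"object","properties":{"rows":{"type":"array","items":{"type":"number"}},"grip":{"type":"number"},"grip_force":{"type":"number"}},"required":["rows"]}

```bash
mkdir -p pics; ls
python3 - <<'E'
from station import ctrl
import cv2,numpy as np
for n in ("side","top"):
    im,d=ctrl.get_image(n); cv2.imwrite(f"pics/{n}0.png",im); np.savez(f"pics/{n}0.npz",im=im,d=d)
    m=ctrl.camera_model(n); print(n,m["mtx"].tolist(),np.round(m["R"],4).tolist(),m["t"], -m["R"].T@m["t"])
o=ctrl.get_obs(); print(o, ctrl.tip_extent)
E
```

```text
pics
side [[447.94699891867396, 0.0, 280.98386788498203], [0.0, 447.94699891867396, 209.77797189123152], [0.0, 0.0, 1.0]] [[-0.9767, -0.2146, -0.0025], [-0.1622, 0.7457, -0.6462], [0.1406, -0.6308, -0.7631]] [0.55862385 0.10194636 0.78744721] [0.45144688 0.54055986 0.66821967]
top [[417.31713431106516, 0.0, 277.49121716383434], [0.0, 417.31713431106516, 204.85721397148893], [0.0, 0.0, 1.0]] [[0.0119, -0.9999, 0.0015], [-0.9896, -0.012, -0.1436], [0.1436, 0.0002, -0.9896]] [-0.00917488  0.55970983  0.78650041] [ 0.44100358 -0.00264075  0.85874969]
{'t': 0.1, 'q': array([ 1.15902231e+00,  5.32760792e-02,  1.61417323e+00, -2.07168448e-05,
        1.47603283e+00, -1.19014505e-01]), 'dq': array([ 0.00092351, -0.00182142, -0.00325596, -0.00066012, -0.00058154,
        0.00164907]), 'effort': array([ 4.49236832e-04, -3.94904816e+01, -3.71363211e+01, -1.06559030e-04,
        3.89633817e-03,  9.57401113e-06]), 'tool_pos': array([0.18020563, 0.5979936 , 0.30278512]), 'tool_rot': array([-4.58152409e-01, -3.10752376e+00,  2.87214091e-03]), 'contact_force': array([ 0.07139604,  0.21103505, -1.34481926]), 'wrist_torque': array([ 0.0297204 ,  0.00920613, -0.03147823]), 'grip_force': 0.0, 'opening': 0.08560757496422658} 0.0726
```

View pics/side0.png

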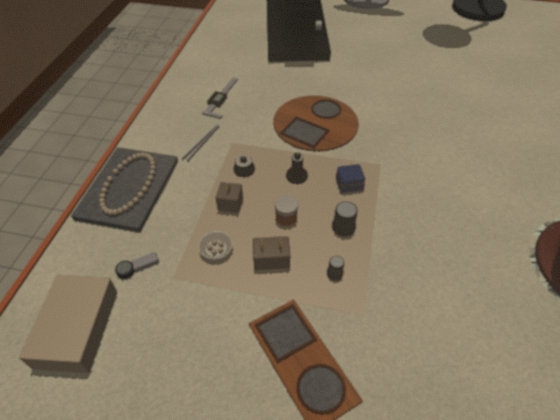

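View pics/top0.png

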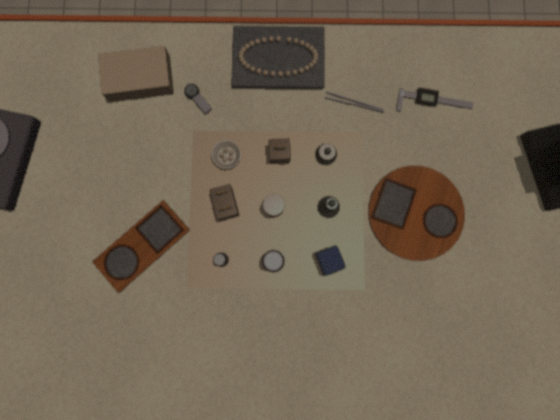

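The side view shows the counter from the left with the long tray in front and the round tray behind. In the top view the stock is a 3x3 grid: single block (280,150), low post (327,153), double block (224,202), tall post (329,207), small eyepiece (220,260) and large eyepiece (273,261). The long tray is at (141,246) and the round tray at (416,212).

```bash
cat > h.py <<'E'
from station import ctrl
import cv2,numpy as np
def cloud(n,d):
    m=ctrl.camera_model(n);v,u=np.mgrid[:420,:560]
    r=np.stack([u,v,np.ones_like(u)],-1)@np.linalg.inv(m["mtx"]).T
    P=(r*d[...,None]-m["t"])@m["R"]; P[d==0]=np.nan; return P
def onplane(n,uv,z):
    m=ctrl.camera_model(n);uv=np.atleast_2d(uv).astype(float)
    r=np.c_[uv,np.ones(len(uv))]@np.linalg.inv(m["mtx"]).T@m["R"]; c=-m["R"].T@m["t"]
    return (c+r*((z-c[2])/r[:,2])[:,None])
def proj(n,X):
    m=ctrl.camera_model(n);p=(np.atleast_2d(X)@m["R"].T+m["t"])@m["mtx"].T;return p[:,:2]/p[:,2:]
E
python3 - <<'E'
from h import *
D={n:np.load(f"pics/{n}0.npz") for n in("top","side")}
C={n:cloud(n,D[n]["d"]) for n in D}
objs=dict(single=(280,150),low=(327,153),double=(224,202),tall=(329,207),small=(220,260),large=(273,261),jar=(273,206))
for k,uv in objs.items():
    c=onplane("top",uv,.03)[0]
    for n in C:
        P=C[n].reshape(-1,3);P=P[(np.hypot(P[:,0]-c[0],P[:,1]-c[1])<.05)&(P[:,2]>.006)]
        zs=np.percentile(P[:,2],98)
        hi=P[P[:,2]>.6*zs] if k not in("single","double") else P[(P[:,2]>.034)&(P[:,2]<.046)]
        r=cv2.minAreaRect((hi[:,:2]*1000).astype(np.float32)) if len(hi)>4 else None
        print(k,n,len(P),"zmax %.3f"%zs,"bbox",np.round(P.min(0),3)[:2],np.round(P.max(0),3)[:2],"hi mean",hi.mean(0).round(4),"rect",np.round(r[0],1),np.round(r[1],1),round(r[2],1))
# trays: grey floors
for n,seeds in (("top",dict(lr=(122,262),ls=(160,229),rr=(440,221),ro=(394,203))),("side",dict(lr=(321,388),ls=(286,333),rr=(327,109),ro=(305,132)))):
    im=cv2.cvtColor(D[n]["im"],cv2.COLOR_BGR2LAB).astype(int)
    for k,s in seeds.items():
        ref=im[s[1]-3:s[1]+4,s[0]-3:s[0]+4].reshape(-1,3).mean(0)
        m=(np.abs(im[...,1:]-ref[1:]).max(-1)<7)&(np.abs(im[...,0]-ref[0])<20)
        _,L=cv2.connectedComponents(m.astype(np.uint8),connectivity=4)
        v,u=np.nonzero(L==L[s[1],s[0]])
        X=onplane(n,np.c_[u,v],.006)*1000
        z=np.nanmedian(C[n][v,u,2])
        r=cv2.minAreaRect(X[:,:2].astype(np.float32))
        print(n,k,len(u),"floor z %.4f"%z,"mean",X.mean(0)[:2].round(1),"rect",np.round(r[0],1),np.round(r[1],1),round(r[2],1))
    # table check
    print(n,"table z",np.nanmedian(C[n][150:290,195:360,2]))
E
```

```text
single top 532 zmax 0.055 bbox [ 0.653 -0.046] [0.699 0.018] hi mean [ 0.6749 -0.0045  0.0396] rect [676.1  -4.5] [44.5 43.6] 4.3
single side 700 zmax 0.055 bbox [ 0.653 -0.027] [0.699 0.019] hi mean [ 6.748e-01 -6.000e-04  4.070e-02] rect [676.2  -3.9] [43.7 45.6] 3.5
low top 351 zmax 0.038 bbox [ 0.654 -0.124] [ 0.696 -0.082] hi mean [ 0.6745 -0.1024  0.0276] rect [ 675.2 -102.8] [33.4 34.4] 88.9
low side 353 zmax 0.037 bbox [ 0.653 -0.119] [ 0.698 -0.078] hi mean [ 0.6745 -0.0996  0.0287] rect [ 675.2 -102. ] [35.2 35.1] 28.9
double top 766 zmax 0.057 bbox [0.531 0.076] [0.601 0.135] hi mean [0.5661 0.1052 0.0397] rect [566.9 105.8] [64.3 44.1] 16.3
double side 1172 zmax 0.056 bbox [0.532 0.077] [0.603 0.136] hi mean [0.5667 0.1092 0.0407] rect [567.2 105.9] [63.7 46. ] 15.2
tall top 345 zmax 0.064 bbox [ 0.541 -0.129] [ 0.585 -0.086] hi mean [ 0.5621 -0.1065  0.0559] rect [ 563.3 -107.3] [22.1 23.4] 45.4
tall side 444 zmax 0.065 bbox [ 0.542 -0.126] [ 0.587 -0.083] hi mean [ 0.5626 -0.1018  0.0535] rect [ 563.6 -104.5] [21.8 23.7] 87.9
small top 182 zmax 0.041 bbox [0.438 0.096] 
[... 749 characters left out ...]
312.2] rect [443.7 311.8] [62.4 62.6] 27.8
top ls 944 floor z 0.0063 mean [512.3 238.9] rect [512.2 239.1] [63.8 65.2] 44.7
top rr 743 floor z 0.0064 mean [ 536.2 -336.3] rect [ 536.2 -336.3] [63.  61.3] 63.2
top ro 1177 floor z 0.0063 mean [ 571.  -241.1] rect [ 571.8 -242. ] [64.7 84.6] 68.6
top table z 0.000581203469187147
side lr 1495 floor z 0.0075 mean [444.5 312. ] rect [445.1 311.5] [61.7 62. ] 83.4
side ls 1479 floor z 0.0075 mean [512.9 238.8] rect [513.4 238.2] [64.2 62.8] 42.0
side rr 327 floor z 0.0084 mean [ 537.3 -339.4] rect [ 537.3 -339.4] [60.9 59.2] 35.1
side ro 589 floor z 0.0082 mean [ 571.3 -245.1] rect [ 571.6 -245.3] [59.6 80. ] 69.6
side table z 0.0022342173764961495
```

```bash
cat > mv.py <<'E'
import sys,numpy as np
from station import ctrl
from scipy.spatial.transform import Rotation as T
# args: x,y,z,phi_deg (mm; closing axis angle) ...
o=ctrl.get_obs();R=T.from_rotvec(o["tool_rot"]).as_matrix();p=o["tool_pos"]
print("t %.1f"%o["t"],"pos",(p*1000).round(1),"phi",np.degrees(np.arctan2(R[1,1],R[0,1])).round(1),"open %.4f"%o["opening"],"tip",ctrl.tip_extent)
for a in sys.argv[1:]:
    x,y,z,f=map(float,a.split(','));f=np.radians(f)
    yv=np.array([np.cos(f),np.sin(f),0]);zv=np.array([0,0,-1.]);G=np.c_[np.cross(yv,zv),yv,zv]
    s=R.T@(np.array([x,y,z])/1000-p)/.6; w=T.from_matrix(R.T@G).as_rotvec()/(np.pi/2)
    print(a,"->",np.r_[s,w].round(3).tolist(),"min rows",np.ceil(max(np.linalg.norm(s)*12,np.linalg.norm(w)*90/8.59)))
E
python3 mv.py 563.3,-106,200,73.2 563.3,-106,89,73.2
```

```text
t 0.1 pos [180.2 598.  302.8] phi 73.2 open 0.0856 tip 0.0726
563.3,-106,200,73.2 -> [-0.95, -0.939, 0.173, -0.001, -0.0, 0.0] min rows 17.0
563.3,-106,89,73.2 -> [-0.95, -0.938, 0.358, -0.001, -0.0, 0.0] min rows 17.0
```

Request:
apply_moves:
  rows: [-0.95,-0.939,0.173,0,0,0,-0.95,-0.939,0.173,0,0,0,-0.95,-0.939,0.173,0,0,0,-0.95,-0.939,0.173,0,0,0,-0.95,-0.939,0.173,0,0,0,-0.95,-0.939,0.173,0,0,0,-0.95,-0.939,0.173,0,0,0,-0.95,-0.939,0.173,0,0,0,-0.95,-0.939,0.173,0,0,0,-0.95,-0.939,0.173,0,0,0,-0.95,-0.939,0.173,0,0,0,-0.95,-0.939,0.173,0,0,0,-0.95,-0.939,0.173,0,0,0,-0.95,-0.939,0.173,0,0,0,-0.95,-0.939,0.173,0,0,0,-0.95,-0.939,0.173,0,0,0,-0.95,-0.939,0.173,0,0,0,-0.95,-0.939,0.173,0,0,0,-0.95,-0.939,0.173,0,0,0,-0.95,-0.939,0.173,0,0,0]
  grip: 1

```text
t: 2.1
tool_pos: [0.563, -0.1041, 0.2001]
tool_rot: [-0.456, -3.108, -0.0]
contact_force: [0.2, 0.5, 0.2]
opening: 0.0853
grip_force: 0.0
```

```bash
python3 mv.py 563.3,-106,89,73.2
```

```text
t 2.1 pos [ 563.  -104.1  200.1] phi 73.3 open 0.0853 tip 0.0726
563.3,-106,89,73.2 -> [-0.001, -0.003, 0.185, 0.0, -0.0, 0.001] min rows 3.0
```

Request:
apply_moves:
  rows: [0,0,0.04,0,0,0,0,0,0.08,0,0,0,0,0,0.12,0,0,0,0,0,0.15,0,0,0,0,0,0.17,0,0,0,0,0,0.185,0,0,0,0,0,0.185,0,0,0,0,0,0.185,0,0,0]

```text
t: 2.9
tool_pos: [0.564, -0.1055, 0.0899]
tool_rot: [0.458, 3.107, -0.0]
contact_force: [0.3, 0.3, 0.6]
opening: 0.0856
grip_force: 0.0
```

Request:
apply_moves:
  rows: [0,0,0,0,0,0,0,0,0,0,0,0,0,0,0,0,0,0,0,0,0,0,0,0,0,0,0,0,0,0,0,0,0,0,0,0,0,0,0,0,0,0,0,0,0,0,0,0,0,0,0,0,0,0,0,0,0,0,0,0]
  grip: 0
  grip_force: 40

```text
t: 3.9
tool_pos: [0.5638, -0.1057, 0.0895]
tool_rot: [0.458, 3.107, -0.0]
contact_force: [-0.5, -0.5, 5.0]
opening: 0.0222
grip_force: 39.2
```

```bash
python3 mv.py 563.3,-106,210,73.2 444.2,311.9,210,73.2 444.2,311.9,97,73.2
```

```text
t 3.9 pos [ 563.8 -105.7   89.5] phi 73.2 open 0.0222 tip 0.0726
563.3,-106,210,73.2 -> [0.001, -0.001, -0.201, -0.0, 0.0, 0.0] min rows 3.0
444.2,311.9,210,73.2 -> [0.392, 0.609, -0.201, -0.0, 0.0, 0.0] min rows 10.0
444.2,311.9,97,73.2 -> [0.392, 0.609, -0.013, -0.0, 0.0, 0.0] min rows 9.0
```

Request:
apply_moves:
  rows: [0,0,-0.03,0,0,0,0,0,-0.08,0,0,0,0,0,-0.14,0,0,0,0,0,-0.2,0,0,0,0.03,0.045,-0.2,0,0,0,0.065,0.1,-0.2,0,0,0,0.105,0.165,-0.2,0,0,0,0.15,0.23,-0.2,0,0,0,0.19,0.295,-0.2,0,0,0,0.23,0.36,-0.2,0,0,0,0.27,0.42,-0.2,0,0,0,0.31,0.48,-0.2,0,0,0,0.345,0.535,-0.2,0,0,0,0.375,0.58,-0.2,0,0,0,0.392,0.609,-0.2,0,0,0,0.392,0.609,-0.2,0,0,0,0.392,0.609,-0.2,0,0,0,0.392,0.609,-0.2,0,0,0]

```text
t: 5.7
tool_pos: [0.4438, 0.3113, 0.2085]
tool_rot: [-0.46, -3.107, 0.001]
contact_force: [0.7, 0.0, -0.7]
opening: 0.0222
grip_force: 39.4
```

```bash
python3 mv.py 444.2,311.9,97,73.2
python3 - <<'E'
from h import *
ims=[ctrl.get_image(n)[0] for n in("top","side")]
a=cv2.resize(ims[0][170:330,60:260],(400,320));b=cv2.resize(ims[1][260:420,200:400],(400,320))
cv2.imwrite("pics/c1.png",np.hstack([a,b]))
E
```

```text
t 5.7 pos [443.8 311.3 208.5] phi 73.2 open 0.0222 tip 0.0726
444.2,311.9,97,73.2 -> [-0.0, 0.001, 0.186, -0.001, -0.0, -0.0] min rows 3.0
```

View pics/c1.png

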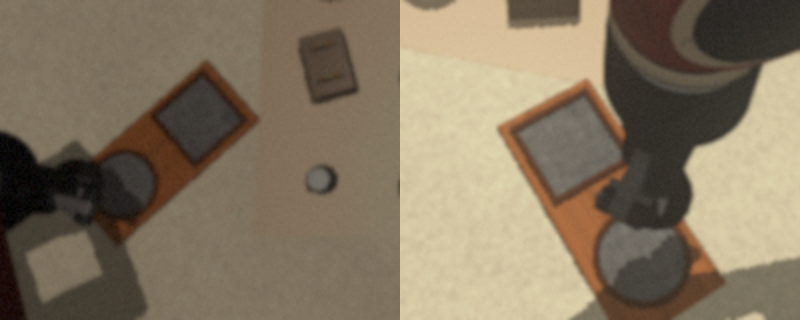

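The post is held upright above the round recess: foot at about (670,195) and recess centre at (643,258) in the right crop. Lowering it.

Request:
apply_moves:
  rows: [0,0,0.04,0,0,0,0,0,0.08,0,0,0,0,0,0.12,0,0,0,0,0,0.15,0,0,0,0,0,0.165,0,0,0,0,0,0.175,0,0,0,0,0,0.182,0,0,0,0,0,0.186,0,0,0,0,0,0.188,0,0,0,0,0,0.188,0,0,0,0,0,0.188,0,0,0]

```text
t: 6.9
tool_pos: [0.4441, 0.3124, 0.0968]
tool_rot: [0.458, 3.107, 0.001]
contact_force: [-0.3, 0.7, -1.9]
opening: 0.0225
grip_force: 39.4
```

```bash
python3 mv.py 444.2,311.9,220,73.2
```

```text
t 6.9 pos [444.1 312.4  96.8] phi 73.2 open 0.0225 tip 0.0726
444.2,311.9,220,73.2 -> [-0.001, -0.001, -0.205, 0.0, 0.0, 0.0] min rows 3.0
```

Request:
apply_moves:
  rows: [0,0,0.001,0,0,0,0,0,0.002,0,0,0,0,0,0.002,0,0,0,0,0,0.002,0,0,0]

```text
t: 7.3
tool_pos: [0.444, 0.3123, 0.0955]
tool_rot: [0.458, 3.108, 0.0]
contact_force: [-2.0, 0.1, 2.0]
opening: 0.0223
grip_force: 39.7
```

Request:
apply_moves:
  rows: [0,0,0,0,0,0,0,0,0,0,0,0,0,0,0,0,0,0,0,0,0,0,0,0,0,0,0,0,0,0,0,0,0,0,0,0,0,0,0,0,0,0,0,0,0,0,0,0]
  grip: 0.8

```text
t: 8.1
tool_pos: [0.4438, 0.3122, 0.0951]
tool_rot: [0.458, 3.108, -0.0]
contact_force: [0.9, -0.8, -0.1]
opening: 0.0684
grip_force: 0.0
```

Request:
apply_moves:
  rows: [0,0,-0.03,0,0,0,0,0,-0.08,0,0,0,0,0,-0.14,0,0,0,0,0,-0.2,0,0,0,0,0,-0.2,0,0,0,0,0,-0.2,0,0,0]

```text
t: 8.7
tool_pos: [0.4443, 0.3124, 0.2163]
tool_rot: [0.458, 3.106, 0.002]
contact_force: [0.0, -0.1, 0.4]
opening: 0.0684
grip_force: 0.0
```

```bash
python3 mv.py 676.2,-4.2,210,94 676.2,-4.2,82,94
```

```text
t 8.7 pos [444.3 312.4 216.3] phi 73.2 open 0.0684 tip 0.0726
676.2,-4.2,210,94 -> [-0.522, -0.394, 0.011, 0.001, 0.001, -0.231] min rows 8.0
676.2,-4.2,82,94 -> [-0.522, -0.394, 0.224, 0.001, 0.001, -0.231] min rows 9.0
```

Request:
apply_moves:
  rows: [-0.522,-0.394,0.011,0,0,-0.231,-0.522,-0.394,0.011,0,0,-0.231,-0.522,-0.394,0.011,0,0,-0.231,-0.522,-0.394,0.011,0,0,-0.231,-0.522,-0.394,0.011,0,0,-0.231,-0.522,-0.394,0.011,0,0,-0.231,-0.522,-0.394,0.011,0,0,-0.231,-0.522,-0.394,0.011,0,0,-0.231,-0.522,-0.394,0.011,0,0,-0.231,-0.522,-0.394,0.011,0,0,-0.231,-0.522,-0.394,0.011,0,0,-0.231,-0.522,-0.394,0.011,0,0,-0.231]

```text
t: 9.9
tool_pos: [0.6745, -0.0032, 0.2077]
tool_rot: [0.112, -3.138, -0.001]
contact_force: [0.4, -0.5, -0.5]
opening: 0.0679
grip_force: 0.0
```

```bash
python3 mv.py 676.2,-4.2,82,94
python3 - <<'E'
from h import *
ims=[ctrl.get_image(n)[0] for n in("top","side")]
a=cv2.resize(ims[0][170:330,60:260],(400,320));b=cv2.resize(ims[1][260:420,200:400],(400,320))
cv2.imwrite("pics/c2.png",np.hstack([a,b]))
E
```

```text
t 9.9 pos [674.5  -3.2 207.7] phi 94.1 open 0.0679 tip 0.0726
676.2,-4.2,82,94 -> [-0.003, -0.002, 0.21, 0.0, -0.001, 0.001] min rows 3.0
```

View pics/c2.png

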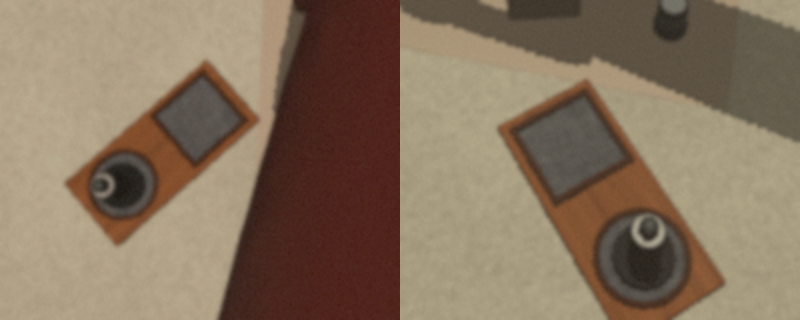

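The tall post stands centred in the round recess: (123,185) in the left crop, (645,257) in the right. Now down to the single block.

Request:
apply_moves:
  rows: [-0.001,0,0.04,0,0,0,-0.001,0,0.08,0,0,0,-0.001,0,0.12,0,0,0,-0.001,0,0.16,0,0,0,-0.001,0,0.185,0,0,0,-0.001,0,0.2,0,0,0,-0.001,0,0.21,0,0,0,-0.001,0,0.21,0,0,0,-0.001,0,0.21,0,0,0]

```text
t: 10.9
tool_pos: [0.6767, -0.0046, 0.0836]
tool_rot: [-0.11, 3.138, -0.0]
contact_force: [0.1, -0.9, -0.2]
opening: 0.0687
grip_force: 0.0
```

Request:
apply_moves:
  rows: [0,0,0,0,0,0,0,0,0,0,0,0,0,0,0,0,0,0,0,0,0,0,0,0,0,0,0,0,0,0,0,0,0,0,0,0,0,0,0,0,0,0,0,0,0,0,0,0]
  grip: 0
  grip_force: 40

```text
t: 11.7
tool_pos: [0.6769, -0.0046, 0.0838]
tool_rot: [-0.11, 3.138, -0.001]
contact_force: [0.2, 0.1, 5.2]
opening: 0.0427
grip_force: 42.8
```

```bash
python3 mv.py 676.2,-4.2,210,94 512.6,238.8,210,133.1
```

```text
t 11.7 pos [676.9  -4.6  83.8] phi 94.0 open 0.0427 tip 0.0726
676.2,-4.2,210,94 -> [0.001, 0.001, -0.21, -0.0, 0.001, 0.0] min rows 3.0
512.6,238.8,210,133.1 -> [0.244, 0.424, -0.211, -0.001, 0.001, -0.434] min rows 7.0
```

Request:
apply_moves:
  rows: [0,0,-0.03,0,0,0,0,0,-0.08,0,0,0,0,0,-0.14,0,0,0,0,0,-0.21,0,0,0,0.015,0.025,-0.21,0,0,-0.03,0.045,0.075,-0.21,0,0,-0.08,0.08,0.14,-0.21,0,0,-0.15,0.12,0.205,-0.21,0,0,-0.22,0.155,0.27,-0.21,0,0,-0.29,0.19,0.33,-0.21,0,0,-0.35,0.22,0.38,-0.21,0,0,-0.4,0.244,0.424,-0.21,0,0,-0.434,0.244,0.424,-0.21,0,0,-0.434,0.244,0.424,-0.21,0,0,-0.434,0.244,0.424,-0.21,0,0,-0.434]

```text
t: 13.2
tool_pos: [0.5123, 0.2384, 0.2084]
tool_rot: [1.152, -2.922, 0.001]
contact_force: [0.2, -0.6, -0.5]
opening: 0.0436
grip_force: 42.1
```

```bash
python3 mv.py 512.6,238.8,91,133.1
python3 - <<'E'
from h import *
ims=[ctrl.get_image(n)[0] for n in("top","side")]
a=cv2.resize(ims[0][170:330,60:260],(400,320));b=cv2.resize(ims[1][240:400,200:400],(400,320))
cv2.imwrite("pics/c3.png",np.hstack([a,b]))
E
```

```text
t 13.2 pos [512.3 238.4 208.4] phi 133.0 open 0.0436 tip 0.0726
512.6,238.8,91,133.1 -> [-0.001, 0.0, 0.196, -0.0, -0.0, -0.001] min rows 3.0
```

View pics/c3.png

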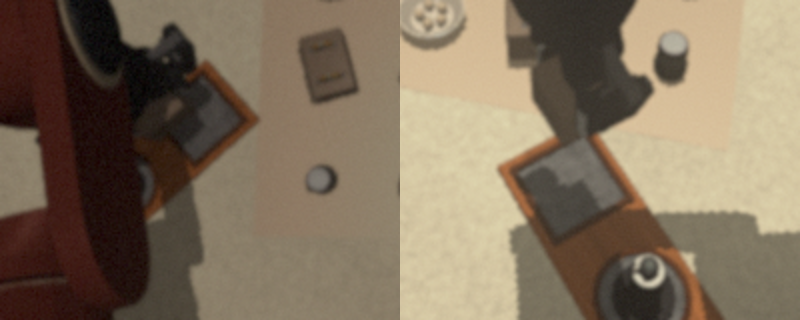

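The block is held above the square recess, with the recess centre at (572,190) in the right crop. Lowering.

Request:
apply_moves:
  rows: [0,0,0.04,0,0,0,0,0,0.08,0,0,0,0,0,0.12,0,0,0,0,0,0.15,0,0,0,0,0,0.17,0,0,0,0,0,0.182,0,0,0,0,0,0.19,0,0,0,0,0,0.195,0,0,0,0,0,0.198,0,0,0,0,0,0.198,0,0,0,0,0,0.198,0,0,0]

```text
t: 14.4
tool_pos: [0.5125, 0.2391, 0.0903]
tool_rot: [-1.153, 2.921, -0.0]
contact_force: [0.7, 0.1, -0.7]
opening: 0.0433
grip_force: 42.2
```

Request:
apply_moves:
  rows: [0,0,0.001,0,0,0,0,0,0.001,0,0,0,0,0,0.001,0,0,0]

```text
t: 14.7
tool_pos: [0.5125, 0.2392, 0.0898]
tool_rot: [-1.153, 2.921, -0.0]
contact_force: [-0.9, -0.7, 2.8]
opening: 0.0432
grip_force: 42.5
```

Contact; release and retreat.

Request:
apply_moves:
  rows: [0,0,0,0,0,0,0,0,0,0,0,0,0,0,0,0,0,0,0,0,0,0,0,0,0,0,0,0,0,0,0,0,0,0,0,0,0,0,0,0,0,0]
  grip: 0.8

```text
t: 15.4
tool_pos: [0.5122, 0.239, 0.0891]
tool_rot: [1.153, -2.922, 0.0]
contact_force: [0.7, -1.1, 0.2]
opening: 0.0681
grip_force: 0.0
```

Request:
apply_moves:
  rows: [0,0,-0.03,0,0,0,0,0,-0.08,0,0,0,0,0,-0.14,0,0,0,0,0,-0.21,0,0,0,0,0,-0.21,0,0,0,0,0,-0.21,0,0,0]

```text
t: 16.0
tool_pos: [0.5129, 0.2392, 0.2167]
tool_rot: [-1.152, 2.919, -0.0]
contact_force: [-0.8, -0.0, 0.5]
opening: 0.0682
grip_force: 0.0
```

```bash
python3 mv.py 451.4,5.8,210,90 451.4,5.8,88,90
```

```text
t 16.0 pos [512.9 239.2 216.7] phi 133.1 open 0.0682 tip 0.0726
451.4,5.8,210,90 -> [0.341, -0.214, 0.011, -0.0, 0.002, 0.479] min rows 6.0
451.4,5.8,88,90 -> [0.341, -0.214, 0.214, -0.0, 0.002, 0.479] min rows 6.0
```

Request:
apply_moves:
  rows: [0.341,-0.214,0.011,0,0,0.479,0.341,-0.214,0.011,0,0,0.479,0.341,-0.214,0.011,0,0,0.479,0.341,-0.214,0.011,0,0,0.479,0.341,-0.214,0.011,0,0,0.479,0.341,-0.214,0.011,0,0,0.479,0.341,-0.214,0.011,0,0,0.479,0.341,-0.214,0.011,0,0,0.479,0.341,-0.214,0.011,0,0,0.479,0.341,-0.214,0.011,0,0,0.479]

```text
t: 17.0
tool_pos: [0.4505, 0.0065, 0.2083]
tool_rot: [0.003, -3.141, -0.0]
contact_force: [-0.6, -0.1, 0.3]
opening: 0.0685
grip_force: 0.0
```

```bash
python3 mv.py 451.4,5.8,88,90
python3 - <<'E'
from h import *
ims=[ctrl.get_image(n)[0] for n in("top","side")]
a=cv2.resize(ims[0][170:330,60:260],(400,320));b=cv2.resize(ims[1][260:420,200:400],(400,320))
cv2.imwrite("pics/c4.png",np.hstack([a,b]))
E
```

```text
t 17.0 pos [450.5   6.5 208.3] phi 90.1 open 0.0685 tip 0.0726
451.4,5.8,88,90 -> [-0.002, -0.001, 0.2, 0.0, -0.0, 0.001] min rows 3.0
```

View pics/c4.png

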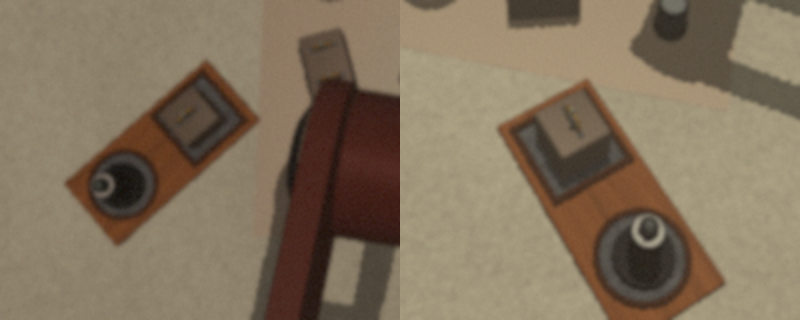

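The single block sits square in its recess, top at about (187,118) left and (572,127) right. Next, the large eyepiece.

Request:
apply_moves:
  rows: [0,0,0.04,0,0,0,0,0,0.08,0,0,0,0,0,0.12,0,0,0,0,0,0.16,0,0,0,0,0,0.185,0,0,0,0,0,0.2,0,0,0,0,0,0.2,0,0,0,0,0,0.2,0,0,0]

```text
t: 17.9
tool_pos: [0.451, 0.0055, 0.0892]
tool_rot: [0.0, 3.141, -0.0]
contact_force: [0.3, -0.8, -0.4]
opening: 0.0682
grip_force: 0.0
```

Request:
apply_moves:
  rows: [0,0,0,0,0,0,0,0,0,0,0,0,0,0,0,0,0,0,0,0,0,0,0,0,0,0,0,0,0,0,0,0,0,0,0,0,0,0,0,0,0,0,0,0,0,0,0,0]
  grip: 0
  grip_force: 40

```text
t: 18.7
tool_pos: [0.4514, 0.0053, 0.0898]
tool_rot: [0.001, 3.139, -0.001]
contact_force: [-0.9, -0.7, 6.3]
opening: 0.0385
grip_force: 40.3
```

```bash
python3 mv.py 451.4,5.8,210,90 536.7,-337.7,210,90
```

```text
t 18.7 pos [451.4   5.3  89.8] phi 90.0 open 0.0385 tip 0.0726
451.4,5.8,210,90 -> [-0.0, 0.001, -0.2, -0.0, 0.001, -0.0] min rows 3.0
536.7,-337.7,210,90 -> [-0.143, -0.572, -0.2, -0.0, 0.001, -0.0] min rows 8.0
```

Request:
apply_moves:
  rows: [0,0,-0.03,0,0,0,0,0,-0.08,0,0,0,0,0,-0.14,0,0,0,0,0,-0.2,0,0,0,-0.01,-0.04,-0.2,0,0,0,-0.025,-0.1,-0.2,0,0,0,-0.04,-0.165,-0.2,0,0,0,-0.055,-0.23,-0.2,0,0,0,-0.07,-0.295,-0.2,0,0,0,-0.09,-0.36,-0.2,0,0,0,-0.105,-0.42,-0.2,0,0,0,-0.12,-0.475,-0.2,0,0,0,-0.13,-0.525,-0.2,0,0,0,-0.14,-0.56,-0.2,0,0,0,-0.143,-0.572,-0.2,0,0,0,-0.143,-0.572,-0.2,0,0,0,-0.143,-0.572,-0.2,0,0,0]

```text
t: 20.4
tool_pos: [0.5357, -0.3367, 0.2079]
tool_rot: [-0.0, -3.141, -0.002]
contact_force: [0.4, 0.1, -0.8]
opening: 0.0382
grip_force: 40.5
```

```bash
python3 mv.py 536.7,-337.7,97,90
python3 - <<'E'
from h import *
ims=[ctrl.get_image(n)[0] for n in("top","side")]
a=cv2.resize(ims[0][130:290,320:520],(400,320));b=cv2.resize(ims[1][40:200,230:430],(400,320))
cv2.imwrite("pics/c5.png",np.hstack([a,b]))
E
```

```text
t 20.4 pos [ 535.7 -336.7  207.9] phi 90.0 open 0.0382 tip 0.0726
536.7,-337.7,97,90 -> [-0.002, -0.002, 0.185, 0.001, -0.001, -0.0] min rows 3.0
```

View pics/c5.png

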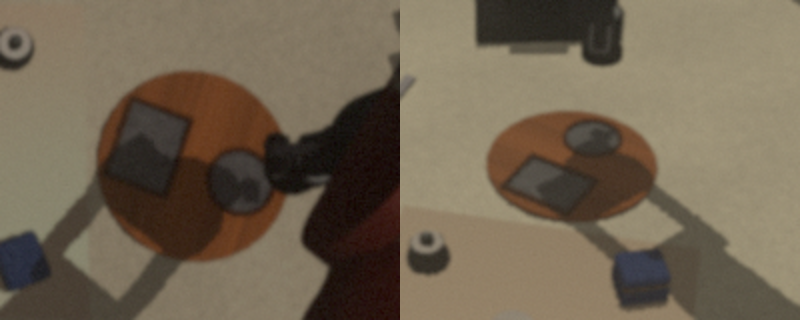

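The eyepiece is held above the round tray at (602,40) in the right crop, with the round recess at (592,138). Lowering.

Request:
apply_moves:
  rows: [0,0,0.04,0,0,0,0,0,0.08,0,0,0,0,0,0.12,0,0,0,0,0,0.15,0,0,0,0,0,0.165,0,0,0,0,0,0.175,0,0,0,0,0,0.182,0,0,0,0,0,0.186,0,0,0,0,0,0.188,0,0,0,0,0,0.188,0,0,0,0,0,0.188,0,0,0]

```text
t: 21.6
tool_pos: [0.5362, -0.338, 0.0963]
tool_rot: [0.001, 3.141, -0.001]
contact_force: [0.3, -0.7, -1.1]
opening: 0.0387
grip_force: 40.5
```

Request:
apply_moves:
  rows: [0,0,0.001,0,0,0,0,0,0.001,0,0,0,0,0,0.001,0,0,0]

```text
t: 21.9
tool_pos: [0.5362, -0.338, 0.0958]
tool_rot: [0.001, 3.141, -0.001]
contact_force: [-1.1, -0.5, 1.3]
opening: 0.0383
grip_force: 40.7
```

Request:
apply_moves:
  rows: [0,0,0,0,0,0,0,0,0,0,0,0,0,0,0,0,0,0,0,0,0,0,0,0,0,0,0,0,0,0,0,0,0,0,0,0,0,0,0,0,0,0]
  grip: 0.8

```text
t: 22.6
tool_pos: [0.536, -0.3378, 0.0951]
tool_rot: [0.001, 3.142, 0.0]
contact_force: [0.5, 0.4, 0.0]
opening: 0.0684
grip_force: 0.0
```

Request:
apply_moves:
  rows: [0,0,-0.03,0,0,0,0,0,-0.08,0,0,0,0,0,-0.14,0,0,0,0,0,-0.2,0,0,0,0,0,-0.2,0,0,0,0,0,-0.2,0,0,0]

```text
t: 23.2
tool_pos: [0.5367, -0.3383, 0.218]
tool_rot: [0.001, 3.138, -0.004]
contact_force: [-0.3, 1.4, -1.0]
opening: 0.0683
grip_force: 0.0
```

```bash
python3 mv.py 567,105.9,210,105.7
```

```text
t 23.2 pos [ 536.7 -338.3  218. ] phi 90.0 open 0.0683 tip 0.0726
567,105.9,210,105.7 -> [-0.05, 0.74, 0.011, -0.002, 0.002, -0.175] min rows 9.0
```

Request:
apply_moves:
  rows: [-0.05,0.74,0.011,0,0,-0.175,-0.05,0.74,0.011,0,0,-0.175,-0.05,0.74,0.011,0,0,-0.175,-0.05,0.74,0.011,0,0,-0.175,-0.05,0.74,0.011,0,0,-0.175,-0.05,0.74,0.011,0,0,-0.175,-0.05,0.74,0.011,0,0,-0.175,-0.05,0.74,0.011,0,0,-0.175,-0.05,0.74,0.011,0,0,-0.175,-0.05,0.74,0.011,0,0,-0.175,-0.05,0.74,0.011,0,0,-0.175,-0.05,0.74,0.011,0,0,-0.175,-0.05,0.74,0.011,0,0,-0.175,-0.05,0.74,0.011,0,0,-0.175]

```text
t: 24.6
tool_pos: [0.5663, 0.105, 0.2083]
tool_rot: [0.426, -3.112, 0.0]
contact_force: [0.0, -0.8, -0.5]
opening: 0.0683
grip_force: 0.0
```

```bash
python3 mv.py 567,105.9,82,105.7
python3 - <<'E'
from h import *
ims=[ctrl.get_image(n)[0] for n in("top","side")]
a=cv2.resize(ims[0][130:290,320:520],(400,320));b=cv2.resize(ims[1][40:200,230:430],(400,320))
cv2.imwrite("pics/c6.png",np.hstack([a,b]))
E
```

```text
t 24.6 pos [566.3 105.  208.3] phi 105.6 open 0.0683 tip 0.0726
567,105.9,82,105.7 -> [-0.002, 0.001, 0.211, -0.0, -0.0, -0.001] min rows 3.0
```

View pics/c6.png

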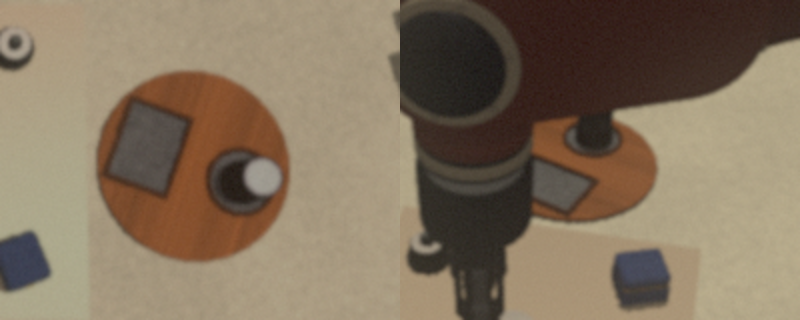

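The large eyepiece stands in the round recess: base at (240,181) left, (592,135) right. Now the double block.

Request:
apply_moves:
  rows: [0,0,0.04,0,0,0,0,0,0.08,0,0,0,0,0,0.12,0,0,0,0,0,0.16,0,0,0,0,0,0.185,0,0,0,0,0,0.2,0,0,0,0,0,0.211,0,0,0,0,0,0.211,0,0,0,0,0,0.211,0,0,0]

```text
t: 25.6
tool_pos: [0.567, 0.1063, 0.0828]
tool_rot: [-0.429, 3.111, -0.0]
contact_force: [-0.5, 0.5, -0.6]
opening: 0.0683
grip_force: 0.0
```

Request:
apply_moves:
  rows: [0,0,0,0,0,0,0,0,0,0,0,0,0,0,0,0,0,0,0,0,0,0,0,0,0,0,0,0,0,0,0,0,0,0,0,0,0,0,0,0,0,0,0,0,0,0,0,0]
  grip: 0
  grip_force: 40

```text
t: 26.4
tool_pos: [0.5671, 0.1063, 0.0831]
tool_rot: [-0.429, 3.11, -0.0]
contact_force: [-0.7, 0.1, 5.5]
opening: 0.0432
grip_force: 43.0
```

```bash
python3 mv.py 567,105.9,210,105.7 571.2,-243,210,69.9
```

```text
t 26.4 pos [567.1 106.3  83.1] phi 105.7 open 0.0432 tip 0.0726
567,105.9,210,105.7 -> [-0.0, -0.001, -0.211, -0.0, 0.001, 0.0] min rows 3.0
571.2,-243,210,69.9 -> [0.151, -0.562, -0.212, 0.0, 0.001, 0.398] min rows 8.0
```

Request:
apply_moves:
  rows: [0,0,-0.03,0,0,0,0,0,-0.08,0,0,0,0,0,-0.14,0,0,0,0,0,-0.21,0,0,0,0.01,-0.04,-0.21,0,0,0.025,0.025,-0.1,-0.21,0,0,0.07,0.045,-0.165,-0.21,0,0,0.115,0.06,-0.23,-0.21,0,0,0.16,0.08,-0.295,-0.21,0,0,0.205,0.095,-0.36,-0.21,0,0,0.25,0.115,-0.42,-0.21,0,0,0.295,0.13,-0.475,-0.21,0,0,0.335,0.14,-0.525,-0.21,0,0,0.37,0.148,-0.55,-0.21,0,0,0.39,0.151,-0.562,-0.21,0,0,0.398,0.151,-0.562,-0.21,0,0,0.398,0.151,-0.562,-0.21,0,0,0.398]

```text
t: 28.1
tool_pos: [0.5703, -0.2417, 0.2076]
tool_rot: [-0.546, -3.093, -0.001]
contact_force: [-0.6, -0.4, -1.4]
opening: 0.0434
grip_force: 42.3
```

```bash
python3 mv.py 571.2,-243,91,69.9
python3 - <<'E'
from h import *
ims=[ctrl.get_image(n)[0] for n in("top","side")]
a=cv2.resize(ims[0][130:290,320:520],(400,320));b=cv2.resize(ims[1][40:200,230:430],(400,320))
cv2.imwrite("pics/c7.png",np.hstack([a,b]))
E
```

```text
t 28.1 pos [ 570.3 -241.7  207.6] phi 70.0 open 0.0434 tip 0.0726
571.2,-243,91,69.9 -> [-0.002, -0.002, 0.194, 0.0, -0.001, 0.001] min rows 3.0
```

View pics/c7.png

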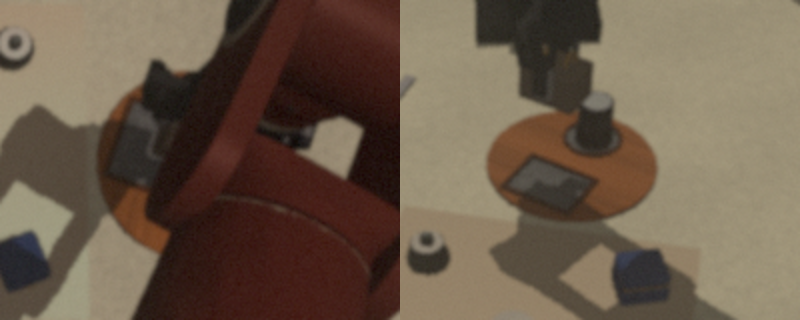

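The double block is held above the oblong recess at (555,80) in the right crop, its long side lined up with the recess at (550,184). Lowering.

Request:
apply_moves:
  rows: [0,0,0.04,0,0,0,0,0,0.08,0,0,0,0,0,0.12,0,0,0,0,0,0.15,0,0,0,0,0,0.17,0,0,0,0,0,0.182,0,0,0,0,0,0.19,0,0,0,0,0,0.195,0,0,0,0,0,0.198,0,0,0,0,0,0.198,0,0,0,0,0,0.198,0,0,0]

```text
t: 29.3
tool_pos: [0.5707, -0.2431, 0.0897]
tool_rot: [0.548, 3.092, -0.001]
contact_force: [-0.1, -0.2, -1.2]
opening: 0.0431
grip_force: 42.3
```

Request:
apply_moves:
  rows: [0,0,0.001,0,0,0,0,0,0.001,0,0,0,0,0,0.001,0,0,0]

```text
t: 29.6
tool_pos: [0.5707, -0.2431, 0.0891]
tool_rot: [0.548, 3.092, -0.001]
contact_force: [-0.3, -0.1, 2.1]
opening: 0.0433
grip_force: 42.5
```

Request:
apply_moves:
  rows: [0,0,0,0,0,0,0,0,0,0,0,0,0,0,0,0,0,0,0,0,0,0,0,0,0,0,0,0,0,0,0,0,0,0,0,0,0,0,0,0,0,0]
  grip: 0.8

```text
t: 30.3
tool_pos: [0.5704, -0.2429, 0.0885]
tool_rot: [-0.548, -3.093, -0.0]
contact_force: [-0.3, 0.5, 0.5]
opening: 0.0683
grip_force: 0.0
```

Request:
apply_moves:
  rows: [0,0,-0.03,0,0,0,0,0,-0.08,0,0,0,0,0,-0.14,0,0,0,0,0,-0.2,0,0,0,0,0,-0.25,0,0,0,0,0,-0.25,0,0,0]

```text
t: 30.9
tool_pos: [0.5727, -0.2442, 0.2452]
tool_rot: [0.547, 3.083, -0.006]
contact_force: [0.6, -0.1, 0.7]
opening: 0.0682
grip_force: 0.0
```

```bash
python3 mv.py 380,60,240,69.9
```

```text
t 30.9 pos [ 572.7 -244.2  245.2] phi 69.9 open 0.0682 tip 0.0726
380,60,240,69.9 -> [0.476, 0.366, 0.003, -0.001, 0.007, -0.0] min rows 8.0
```

Request:
apply_moves:
  rows: [0.476,0.366,0.003,0,0,0,0.476,0.366,0.003,0,0,0,0.476,0.366,0.003,0,0,0,0.476,0.366,0.003,0,0,0,0.476,0.366,0.003,0,0,0,0.476,0.366,0.003,0,0,0,0.476,0.366,0.003,0,0,0,0.476,0.366,0.003,0,0,0,0.476,0.366,0.003,0,0,0,0.476,0.366,0.003,0,0,0,0.476,0.366,0.003,0,0,0,0.476,0.366,0.003,0,0,0]

```text
t: 32.1
tool_pos: [0.3783, 0.0605, 0.2366]
tool_rot: [-0.551, -3.092, 0.0]
contact_force: [0.1, -0.6, 0.2]
opening: 0.0687
grip_force: 0.0
```

Run:
```python
from h import *
T={}
for n in("top","side"):
    im,d=ctrl.get_image(n);T[n]=im;C=cloud(n,d).reshape(-1,3)
    for k,c,lo,hi in(("tall",(.4442,.3119),.035,.08),("single",(.5126,.2388),.042,.052),("large",(.5367,-.3377),.05,.07),("double",(.5712,-.243),.042,.052),("low",(.675,-.102),.02,.05),("small",(.4525,.111),.03,.05)):
        P=C[(np.hypot(*(C[:,:2]-c).T)<.045)&(C[:,2]>lo)&(C[:,2]<hi)]
        if len(P)<5: print(n,k,"hidden");continue
        r=cv2.minAreaRect((P[:,:2]*1000).astype(np.float32));print(n,k,np.round(r[0],1),np.round(r[1],1),round(r[2],1),"z95 %.3f"%np.percentile(P[:,2],95))
a=cv2.resize(T["top"][100:310,80:480],(800,420));cv2.imwrite("pics/f1.png",a)
cv2.imwrite("pics/f2.png",cv2.resize(T["side"][60:420,200:420],(367,600)))
```

```text
top tall [443.9 311. ] [22.4 22.6] 46.8 z95 0.071
top single [512.1 238.3] [43.8 43.5] 43.1 z95 0.048
top large [ 535.7 -337.5] [39.9 38.1] 63.6 z95 0.060
top double [ 570.7 -242.7] [44.1 64.1] 70.2 z95 0.048
top low [ 675.  -102.8] [33.2 34.4] 88.9 z95 0.035
top small [452.1 110.4] [23.3 23.8] 0.2 z95 0.041
side tall [444.7 312.8] [23.1 23.4] 31.0 z95 0.072
side single [512.5 238.9] [44.4 44.3] 42.9 z95 0.049
side large [ 536.1 -336.4] [39.4 39. ] 81.7 z95 0.062
side double [ 571.2 -241.1] [44.4 64.4] 68.8 z95 0.050
side low [ 675.6 -101.3] [35.6 35.2] 88.8 z95 0.037
side small [453.  112.6] [24.  25.1] 53.0 z95 0.041
```

View pics/f1.png

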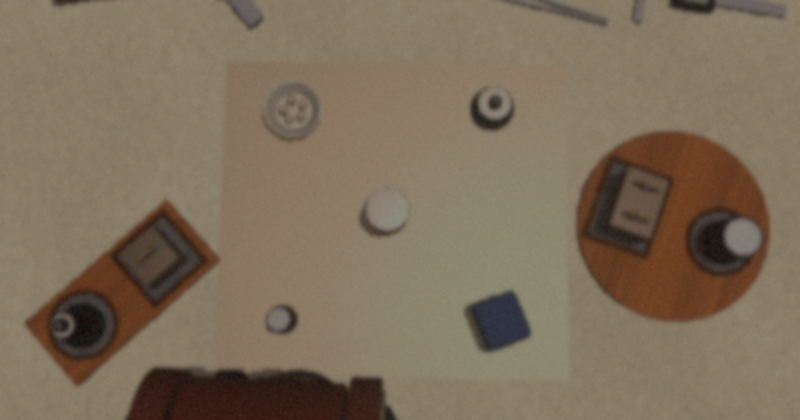

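View pics/f2.png

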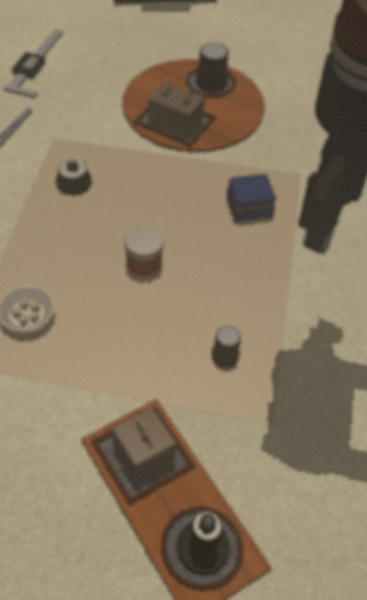

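All four stand in their recesses. In the top view the tall post is at (82,325), single block (155,255), large eyepiece (722,240) and double block (632,205). They are within about 2 mm of centre by both cameras. The low post (492,105) and small eyepiece (280,319) have not moved.

```bash
python3 -c "
from station import ctrl
print(ctrl.finish_job())"
```

```text
the job is handed in; nothing more can be done
None
```

Both kits are made up and the job is handed in at about 32 s: all four pieces stand in their recesses, within about 2 mm of centre in both camera views, and the low gem post and small eyepiece were left where they stood.

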